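Close the refilled specimen jars with their own stoppers

TASK

The four open herb jars have been refilled: close each of them with the glass stopper that fits it, the smallest stopper in the smallest jar and so on up to the largest, every stopper fully home and level on the lip. It is all glass, so lower the stoppers in and never let one fall, and leave the jars standing where they are. Do not move the jar that is already closed or the mortar.

Things in the scene. Friction and masses are not known exactly. Their poses are not given: they have to be found in the camera images.
- small_stopper (a point): smallest of four loose glass stoppers. Head 39 mm across, straight-sided for 17 mm, then domed, 24 mm high in all; below it a plug 20 mm long, tapering from 23 to 19 mm. They stand on their plugs, about 80 mm apart, in a row along a fixed steel tray (floor 2 mm, rim 10 mm high): fingers best close across the row. Point: on the axis, 10 mm above the head's underside, 30 mm above the plug's foot; z up
- medium_stopper (a point): second smallest of four loose glass stoppers. Head 47 mm across, straight-sided for 17 mm, then domed, 24 mm high in all; below it a plug 20 mm long, tapering from 31 to 27 mm. Stands plug down in the tray's row. Point: on the axis, 10 mm above the head's underside, 30 mm above the plug's foot; z up
- large_stopper (a point): second largest of four loose glass stoppers. Head 56 mm across, straight-sided for 17 mm, then domed, 24 mm high in all; below it a plug 20 mm long, tapering from 40 to 36 mm. Stands plug down in the tray's row. Point: on the axis, 10 mm above the head's underside, 30 mm above the plug's foot; z up
- largest_stopper (a point): largest of four loose glass stoppers. Head 65 mm across, straight-sided for 17 mm, then domed, 24 mm high in all; below it a plug 20 mm long, tapering from 49 to 45 mm. Stands plug down in the tray's row. Point: on the axis, 10 mm above the head's underside, 30 mm above the plug's foot; z up
- small_jar_mouth (a point): mouth centre, level with the lip, of the smallest of four open glass jars of dried root: body 48 mm across, lip 82 mm above the table, neck 26 mm inside (flared at the lip), 34 mm outside, 26 mm deep. The jars stand loose beyond the tray in a row from left to right, about 130 mm apart, any order. A stopper is home with its head's underside on the lip. z up
- medium_jar_mouth (a point): mouth centre, level with the lip, of the second smallest of four open glass jars of dried root: body 60 mm across, lip 102 mm above the table, neck 34 mm inside (flared at the lip), 42 mm outside, 26 mm deep. Loose, in the row beyond the tray. z up
- large_jar_mouth (a point): mouth centre, level with the lip, of the second largest of four open glass jars of dried root: body 74 mm across, lip 128 mm above the table, neck 43 mm inside (flared at the lip), 51 mm outside, 26 mm deep. Loose, in the row beyond the tray. z up
- largest_jar_mouth (a point): mouth centre, level with the lip, of the largest of four open glass jars of dried root: body 88 mm across, lip 158 mm above the table, neck 52 mm inside (flared at the lip), 60 mm outside, 26 mm deep. Loose, in the row beyond the tray. z up
- closed_jar_centre (a point): a fifth glass jar, 74 mm across, already closed (152 mm high with its stopper), standing loose to one side; not part of the job. Point on its axis, 76 mm above the table
- mortar_centre (a point): a white porcelain mortar, 104 mm across and 60 mm high, with its pestle leaning in it (up to 115 mm high), loose, on the other side; not part of the job. Point on its axis, 30 mm above the table

How it is judged:
By the outcome, as a careful person would: the job done as asked, in the order asked, and still so for the second after the job is handed in, with the robot touching nothing.
It also fails if it takes over 128 s, if anything falls off the work surface, if the arm or the gripper's body presses on something with over 40 N, if the wrist force passes 120 N, or if a joint passes its speed limit or range.

ROBOT

A 6-joint arm with a two-finger parallel gripper is mounted at the origin on the work surface. World frame = base frame: x ahead of the robot, y to its left, z up, the work surface at z = 0. Lengths are in m, angles in rad, forces in N, time in s.
With the tool pointing down it reaches from about 0.225 to 0.875 m from the base axis. Payload 3.4 kg.
Tool frame: the origin (TCP) lies midway between the tips of the shut fingers; the grasp point (between the pads) lies 19 mm behind it (manip.grip_point_offset is the distance from the TCP to the grasp point, in m); z points along the fingers, y is the line along which they close (so a half turn about z gives the same grasp; the last joint's range is limited). The gripper opens to 85 mm and grips with 20 to 120 N. Pads are 22 mm wide; open, the fingers measure 114 mm over their backs; the gripper's body (76 mm by 85 mm) begins 54 mm behind the grasp point. The pads swing forward as they close: fully open they stand 13 mm farther back than shut.
Start: joints at [1.16, 0.276, 1.505, -0, 1.361, -0.121], TCP at [0.164, 0.551, 0.231] pointing down, gripper open.
Joint ranges: [-2.89, 2.89], [-0.75, 2.08], [0.22, 2.7], [-1.18, 4.32], [0.11, 2.71], [-2.7, 2.7]. Speed limits (rad/s): [2.57, 2.57, 3.14, 3.14, 3.14, 3.14].

INTERFACE

Orientations are given as a unit quaternion [w, x, y, z].
In Python, from rig import manip gives the robot as it stands.
- The arm moves only by the shell command python3 -m handwheel 'ROWS' [FORCE]. ROWS is JSON, a list of rows, each an object with "translation": the shift along the tool's x, y, z in m, a list of three; "angular": the turn, a rotation vector about the tool's x, y, z in degrees, a list of three; "hand": the closure, from 0 (fully open) to 1 (shut). A call has 1 to 10 rows; each row shifts and turns the commanded pose from where the row before left it, along the tool's axes as they then stand; what a row does not reach is not made up. A row lasts 1/12 s, in which the tool goes at most 41.7 mm and 7.16 degrees, less where a joint would pass 70% of its speed; a pose out of reach is approached as far as the arm can. A call with a gripper value outside its range is refused whole. The fingers move at their own pace and stop on an object; FORCE is the grip in N (left out, the last holds). Time passes only in rows, so rows that do not move let the fingers close. It gives the time, the measured TCP pose, the force, the opening and the grip force at its end, in the units of the state.
- manip.get_state(): the state, without advancing time (a new reading comes with each control period).
- manip.get_image(name): name is "side" or "top"; returns the picture (480x640x3 uint8, red, green, blue); there is no depth.
- manip.camera_info(name): a dict with "camera_matrix" (3x3 intrinsics, pixels), "eye" and "orientation" of the camera in the world. Camera axes: x right, y down, z forward; pixel columns grow to the right and rows downward; lengths in m; the calibration is good to about 2 mm. A picture is of the moment at which its call begins. camera_info takes no time and is no camera call.
- manip.sign_off(): hands the job in; it is judged then, once.
The state is a dict: "clock": time; "qpos": joint angles; "qd": joint speeds; "effort": joint torques, N m; "position": TCP position; "ee_rot": TCP orientation; "contact_force": force on the tool from outside, world axes, zero at the start; "moment": the same for the moment, N m; "width": finger opening in m; "gripper_force": force on a finger pad.
Only numpy, scipy, OpenCV 4.12 (cv2) and the standard library are available. Lean on these libraries where they do the work, as an engineer would, in place of code of your own. Each camera call takes 0.05 s, during which the arm holds its last target. There are 200 camera calls.

## Working session

There is one attempt and no reset: what is moved stays moved. The work goes in short steps, Python scripts to look and compute and a shell command to move; the robot and the scene stay as the last step left them, time stands still between calls to the robot, and variables do not carry over. Pictures are saved under pics/ and viewed, at most 14 in all, crops included, and the job is handed in when it is done.

```bash
mkdir -p pics; ls; python3 - <<'E'
from rig import manip
import cv2
for n in("top","side"):
    cv2.imwrite(f"pics/{n}0.png",manip.get_image(n)[:,:,::-1]); print(n,manip.camera_info(n))
print(manip.get_state(), manip.grip_point_offset)
E
```

```text
pics
top {'camera_matrix': array([[468.38650825,   0.        , 326.00013849],
       [  0.        , 468.38650825, 236.89843721],
       [  0.        ,   0.        ,   1.        ]]), 'eye': array([ 0.39490295, -0.00765079,  1.21276526]), 'orientation': array([-0.05260542,  0.71529671, -0.69440491,  0.05818165])}
side {'camera_matrix': array([[539.60701292,   0.        , 316.46499228],
       [  0.        , 539.60701292, 243.61130196],
       [  0.        ,   0.        ,   1.        ]]), 'eye': array([-0.00505085, -0.57499959,  0.77570837]), 'orientation': array([-0.39881057,  0.83601264, -0.337669  ,  0.16736981])}
{'clock': 0.1, 'qpos': array([ 1.16001698e+00,  2.76553336e-01,  1.50601480e+00,  3.09577285e-05,
        1.36072938e+00, -1.20991704e-01]), 'qd': array([-6.20001079e-04, -1.54977310e-03, -3.58963798e-03, -8.87209552e-04,
        3.98691606e-05,  1.39064016e-03]), 'effort': array([ 3.74537398e-03, -4.17695582e+01, -2.46406692e+01,  1.70373614e-04,
        5.76220220e-03,  4.68399924e-05]), 'position': array([0.16410168, 0.55058322, 0.23051063]), 'ee_rot': array([-2.38590941e-04,  1.44390520e-01,  9.89520415e-01, -8.18495864e-04]), 'contact_force': array([0.32406   , 0.0658103 , 0.83616047]), 'moment': array([ 0.03199267, -0.04700364,  0.01707628]), 'gripper_force': 0.0, 'width': 0.08540170139347807} 0.0187
```

View pics/top0.png

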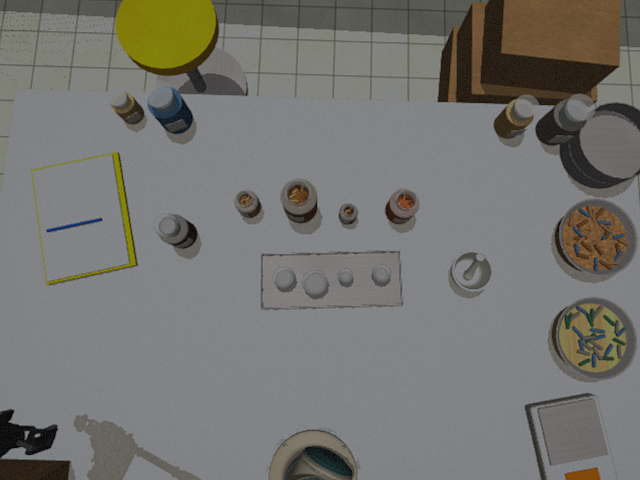

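View pics/side0.png

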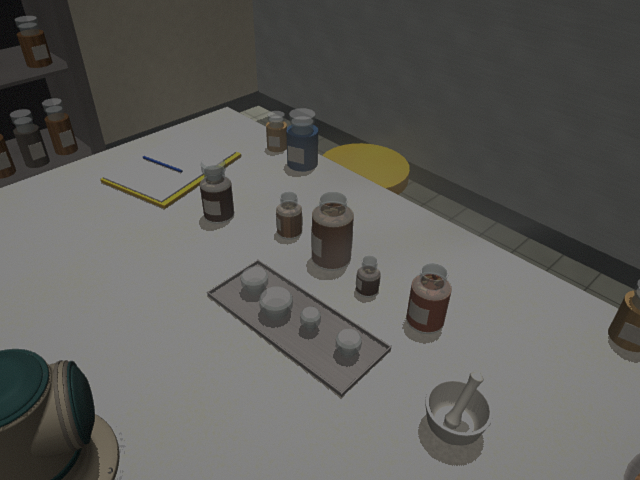

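The top view shows, left to right, the jars medium (247,203), largest (299,200), small (348,212) and large (403,206). The stoppers are large (285,278), largest (316,284), small (345,277) and medium (381,274). The closed jar is at (175,232) and the mortar at (470,272). Next I'll zoom in.

```bash
python3 - <<'E'
import cv2
t=cv2.imread("pics/top0.png"); s=cv2.imread("pics/side0.png")
g=lambda c:cv2.convertScaleAbs(c,alpha=1.5)
a=cv2.resize(g(t[175:315,225:425]),None,fx=4,fy=4,interpolation=cv2.INTER_CUBIC)
b=cv2.resize(g(s[180:380,205:465]),None,fx=3,fy=3,interpolation=cv2.INTER_CUBIC)
cv2.imwrite("pics/tz.png",a);cv2.imwrite("pics/sz.png",b)
E
```

```text
(no output)
```

View pics/tz.png

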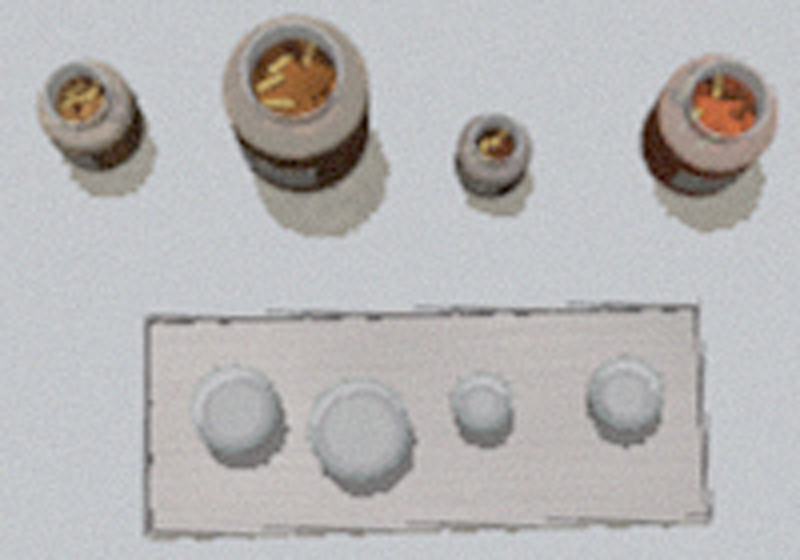

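View pics/sz.png

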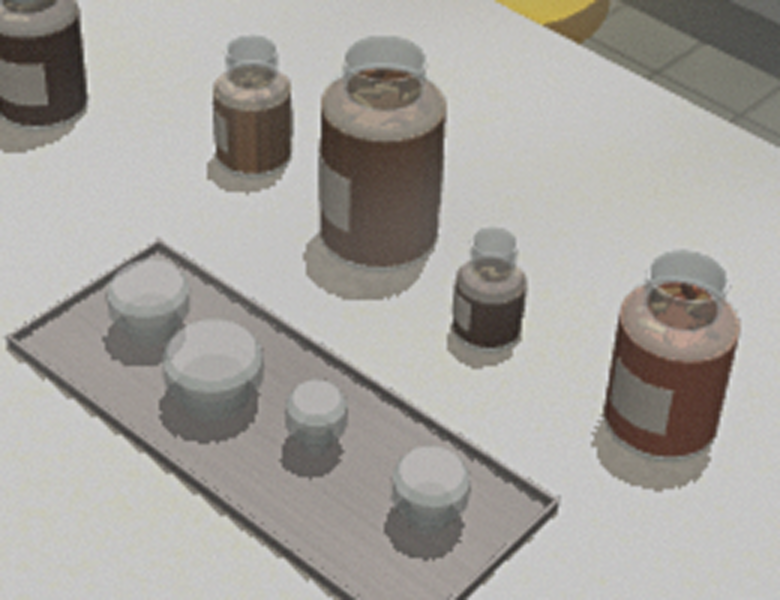

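The zooms show the lips and heads clearly in both views, so I'll compute positions from the readings.

```bash
cat > h.py <<'E'
import numpy as np
from scipy.spatial.transform import Rotation as Ro
from rig import manip
C={}
for n in("top","side"):
    i=manip.camera_info(n);q=i["orientation"]
    C[n]=(i["camera_matrix"],np.array(i["eye"]),Ro.from_quat([q[1],q[2],q[3],q[0]]).as_matrix())
def proj(n,P):
    K,e,R=C[n];p=K@(R.T@(np.array(P)-e));return p[:2]/p[2]
def ray(n,uv,z):
    K,e,R=C[n];d=R@np.linalg.solve(K,[*uv,1]);return (e+d*(z-e[2])/d[2])[:2]
E
python3 - <<'E'
from h import *
from scipy.optimize import least_squares
tz=lambda x,y:((x+.5)/4-.5+225,(y+.5)/4-.5+175)
sx=lambda x:(x+.5)/3-.5+205
D={"medium_jar":(77,91,252,.102),"largest_jar":(293,72,384.5,.158),"small_jar":(495,139,494.5,.082),"large_jar":(726,101,688.5,.128),
"large_st":(240,411,148.5,.039),"largest_st":(362,434,213.5,.039),"small_st":(484,407,316.5,.039),"medium_st":(625,397,430.5,.039)}
for k,(u,v,s,z) in D.items():
    t=np.array(tz(u,v))
    r=lambda p:np.r_[proj("top",[*p,z])-t,proj("side",[*p,z])[0]-sx(s)]
    o=least_squares(r,ray("top",t,z)); print(k,ray("top",t,z).round(4),o.x.round(4),"res px",o.fun.round(2),"side v",((proj("side",[*o.x,z])[1]-180+.5)*3).round())
a,b=[ray("top",tz(*p),.01) for p in((150,318),(697,305))];print("tray deg",np.degrees(np.arctan2(*(b-a)[::1])),a,b)
E
```

```text
medium_jar [0.6618 0.1883] [0.6618 0.1882] res px [ 0.03 -0.03 -0.04] side v 47.0
largest_jar [0.6635 0.0544] [0.6638 0.0542] res px [ 0.13 -0.12 -0.15] side v 57.0
small_jar [ 0.6443 -0.0672] [ 0.6452 -0.0682] res px [ 0.42 -0.36 -0.44] side v 239.0
large_jar [ 0.6615 -0.2017] [ 0.6629 -0.2035] res px [ 0.76 -0.56 -0.69] side v 273.0
large_st [0.4751 0.0862] [0.4749 0.0864] res px [-0.05  0.06  0.06] side v 292.0
largest_st [0.463  0.0095] [0.464  0.0086] res px [ 0.39 -0.42 -0.44] side v 359.0
small_st [ 0.4821 -0.0663] [ 0.4832 -0.0673] res px [ 0.43 -0.42 -0.45] side v 406.0
medium_st [ 0.4909 -0.1546] [ 0.4923 -0.156 ] res px [ 0.57 -0.51 -0.54] side v 477.0
tray deg 176.9045279869307 [0.53521038 0.1491075 ] [ 0.55432024 -0.20426299]
```

```bash
python3 -m handwheel '[{"translation":[0,0,0],"angular":[0,0,7],"hand":0},{"translation":[0,0,0],"angular":[0,0,7],"hand":0},{"translation":[0,0,0],"angular":[0,0,7],"hand":0},{"translation":[0,0,0],"angular":[0,0,7],"hand":0},{"translation":[0,0,0],"angular":[0,0,7],"hand":0},{"translation":[0,0,0],"angular":[0,0,7],"hand":0},{"translation":[0,0,0],"angular":[0,0,7],"hand":0},{"translation":[0,0,0],"angular":[0,0,7],"hand":0},{"translation":[0,0,0],"angular":[0,0,7],"hand":0},{"translation":[0,0,0],"angular":[0,0,7],"hand":0}]' 30
cat >> h.py <<'E'
def d(x,y,z):
    "tool-frame shift from measured TCP to the given world TCP, and yaw of tool y"
    s=manip.get_state();q=s["ee_rot"];R=Ro.from_quat([q[1],q[2],q[3],q[0]]).as_matrix()
    print("t",s["clock"],"pos",s["position"].round(4),"shift mm",(R.T@(np.array([x,y,z])-s["position"])*1000).round(1),"yaw",np.degrees(np.arctan2(R[1,1],R[0,1])).round(1),"tilt",R[:,2].round(3),"F",s["contact_force"].round(1),"w",round(s["width"],4),"g",round(s["gripper_force"],1))
E
python3 -c "
from h import *
d(.4832,-.0673,.12)"
```

```text
clock: 0.93
position: [0.1642, 0.5507, 0.2308]
ee_rot: [0.0, 0.688, 0.726, -0.0]
contact_force: [-0.2, 0.1, 0.2]
width: 0.0858
gripper_force: 0.0
t 0.9333 pos [0.1642 0.5507 0.2308] shift mm [-634.   285.7  111.3] yaw 3.1 tilt [-0.    -0.001 -1.   ] F [-0.2  0.1  0.2] w 0.0858 g 0.0
```

```bash
python3 -m handwheel '[{"translation":[-0.036,0.016,0],"angular":[0,0,0],"hand":0},{"translation":[-0.036,0.016,0],"angular":[0,0,0],"hand":0},{"translation":[-0.036,0.016,0],"angular":[0,0,0],"hand":0},{"translation":[-0.036,0.016,0],"angular":[0,0,0],"hand":0},{"translation":[-0.036,0.016,0],"angular":[0,0,0],"hand":0},{"translation":[-0.036,0.016,0],"angular":[0,0,0],"hand":0},{"translation":[-0.036,0.016,0],"angular":[0,0,0],"hand":0},{"translation":[-0.036,0.016,0],"angular":[0,0,0],"hand":0},{"translation":[-0.036,0.016,0],"angular":[0,0,0],"hand":0},{"translation":[-0.036,0.016,0],"angular":[0,0,0],"hand":0}]' 30 >/dev/null
python3 -m handwheel '[{"translation":[-0.036,0.016,0.01],"angular":[0,0,0],"hand":0},{"translation":[-0.036,0.016,0.01],"angular":[0,0,0],"hand":0},{"translation":[-0.036,0.016,0.015],"angular":[0,0,0],"hand":0},{"translation":[-0.036,0.016,0.015],"angular":[0,0,0],"hand":0},{"translation":[-0.036,0.016,0.015],"angular":[0,0,0],"hand":0},{"translation":[-0.036,0.016,0.015],"angular":[0,0,0],"hand":0},{"translation":[-0.036,0.016,0.015],"angular":[0,0,0],"hand":0},{"translation":[-0.022,0.014,0.015],"angular":[0,0,0],"hand":0},{"translation":[0,0,0],"angular":[0,0,0],"hand":0}]'
python3 -c "
from h import *
d(.4832,-.0673,.01)"
```

```text
clock: 2.52
position: [0.4882, -0.0671, 0.1194]
ee_rot: [-0.0, 0.687, 0.726, -0.001]
contact_force: [0.4, -0.7, -0.1]
width: 0.0854
gripper_force: 0.0
t 2.5167 pos [ 0.4882 -0.0671  0.1194] shift mm [ 1.000e-01 -4.800e+00  1.094e+02] yaw 3.2 tilt [-0.002 -0.001 -1.   ] F [ 0.4 -0.7 -0.1] w 0.0854 g 0.0
```

```bash
python3 -m handwheel '[{"translation":[0,-0.0045,0.02],"angular":[0,0,0],"hand":0.2},{"translation":[0,0,0.035],"angular":[0,0,0],"hand":0.3},{"translation":[0,0,0.035],"angular":[0,0,0],"hand":0.3},{"translation":[0,0,0.015],"angular":[0,0,0],"hand":0.3},{"translation":[0,0,0.0045],"angular":[0,0,0],"hand":0.3},{"translation":[0,0,0],"angular":[0,0,0],"hand":0.35}]' 
python3 - <<'E'
from h import *
import cv2
d(.4832,-.0673,.01)
s=manip.get_image("side");cv2.imwrite("pics/s1.png",cv2.resize(s[230:390,230:430,::-1],None,fx=3.5,fy=3.5,interpolation=cv2.INTER_CUBIC))
E
```

```text
clock: 3.02
position: [0.4807, -0.0625, 0.0116]
ee_rot: [-0.002, 0.686, 0.728, -0.001]
contact_force: [0.3, -0.0, 0.8]
width: 0.0556
gripper_force: 0.0
t 3.0167 pos [ 0.4807 -0.0625  0.0116] shift mm [-5.   2.2  1.6] yaw 3.4 tilt [-0.003  0.001 -1.   ] F [ 0.3 -0.   0.8] w 0.0556 g 0.0
```

View pics/s1.png

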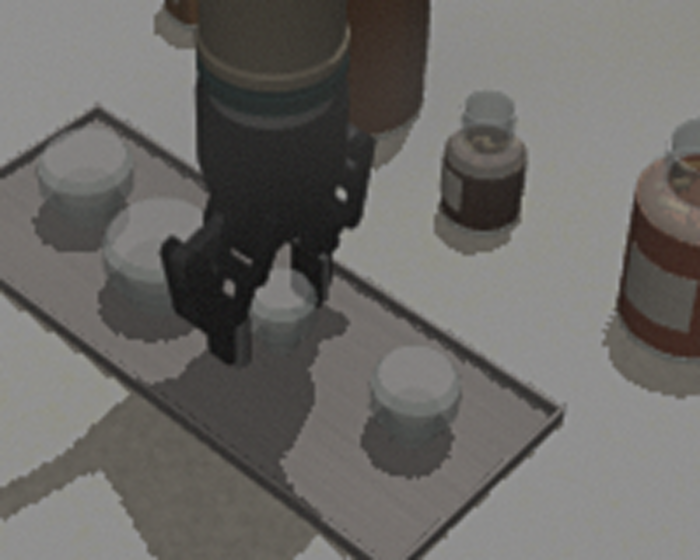

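The side view shows the fingers straddling the small stopper without touching it, with the pads level with its head. I'll settle, trim and close.

```bash
python3 -m handwheel '[{"translation":[0,0,0],"angular":[0,0,0],"hand":0.35},{"translation":[0,0,0],"angular":[0,0,0],"hand":0.35},{"translation":[0,0,0],"angular":[0,0,0],"hand":0.35}]' >/dev/null
python3 -c "
from h import *
d(.4832,-.0673,.01)"
```

```text
t 3.3167 pos [ 0.4829 -0.0633  0.014 ] shift mm [-4.   0.1  4. ] yaw 3.4 tilt [ 0.003 -0.001 -1.   ] F [-0.4 -0.1  0.7] w 0.0558 g 0.0
```

```bash
python3 -m handwheel '[{"translation":[-0.004,0,0.003],"angular":[0,0,0],"hand":0.35},{"translation":[0,0,0],"angular":[0,0,0],"hand":0.35}]' >/dev/null
python3 -c "
from h import *
d(.4832,-.0673,.01)"
python3 -m handwheel '[{"translation":[0,0,0],"angular":[0,0,0],"hand":0.45},{"translation":[0,0,0],"angular":[0,0,0],"hand":0.5},{"translation":[0,0,0],"angular":[0,0,0],"hand":0.55},{"translation":[0,0,0],"angular":[0,0,0],"hand":0.7},{"translation":[0,0,0],"angular":[0,0,0],"hand":0.7},{"translation":[0,0,0],"angular":[0,0,0],"hand":0.7}]' 30
python3 -c "
from h import *
d(.4832,-.0673,.01)"
```

```text
t 3.4833 pos [ 0.4825 -0.0677  0.01  ] shift mm [ 0.3  0.7 -0. ] yaw 3.4 tilt [ 0.001 -0.001 -1.   ] F [ 1.  -0.2 -0.8] w 0.0554 g 0.0
clock: 3.98
position: [0.4822, -0.0672, 0.0098]
ee_rot: [0.0, 0.686, 0.728, 0.0]
contact_force: [-1.0, 0.5, 3.4]
width: 0.038
gripper_force: 29.8
t 3.9833 pos [ 0.4822 -0.0672  0.0098] shift mm [-0.2  1.  -0.2] yaw 3.4 tilt [ 0. -0. -1.] F [-1.   0.5  3.4] w 0.038 g 29.8
```

```bash
python3 -m handwheel '[{"translation":[0,0,-0.01],"angular":[0,0,0],"hand":0.7},{"translation":[0,0,-0.025],"angular":[0,0,0],"hand":0.7},{"translation":[0,0,-0.035],"angular":[0,0,0],"hand":0.7},{"translation":[0,0.02,-0.035],"angular":[0,0,0],"hand":0.7},{"translation":[-0.002,0.035,-0.015],"angular":[0,0,0],"hand":0.7},{"translation":[-0.002,0.04,0],"angular":[0,0,0],"hand":0.7},{"translation":[-0.002,0.04,0],"angular":[0,0,0],"hand":0.7},{"translation":[-0.002,0.027,0],"angular":[0,0,0],"hand":0.7},{"translation":[0,0,0],"angular":[0,0,0],"hand":0.7},{"translation":[0,0,0],"angular":[0,0,0],"hand":0.7}]' >/dev/null
python3 - <<'E'
from h import *
import cv2
d(.6452,-.0682,.11)
a=manip.get_image("side")[210:320,310:440,::-1]; b=manip.get_image("top")[185:265,300:400,::-1]
f=lambda c:cv2.convertScaleAbs(cv2.resize(c,(600,int(600*c.shape[0]/c.shape[1])),interpolation=cv2.INTER_CUBIC),alpha=1.5)
cv2.imwrite("pics/s2.png",f(a))
d(.6452,-.0682,.11)
E
```

```text
t 4.8167 pos [ 0.6448 -0.0653  0.1284] shift mm [-2.9  0.2 18.4] yaw 3.4 tilt [-0.002  0.    -1.   ] F [-1.5  0.5 -0.5] w 0.0376 g 30.3
t 4.9167 pos [ 0.6426 -0.0652  0.1287] shift mm [-3.1  2.4 18.7] yaw 3.4 tilt [-0.003  0.001 -1.   ] F [ 0.6  0.7 -0.5] w 0.0376 g 30.3
```

View pics/s2.png

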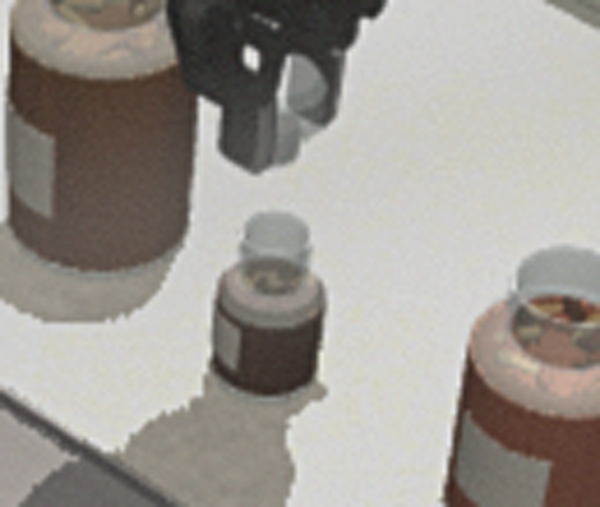

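The side view shows the small stopper held upright above the small jar, and the jar's lip is visible at about (276,222) in the crop. I'll correct, lower, and check closer in.

```bash
python3 -m handwheel '[{"translation":[-0.003,0.001,0.01],"angular":[0,0,0],"hand":0.7},{"translation":[0,0,0.015],"angular":[0,0,0],"hand":0.7},{"translation":[0,0,0],"angular":[0,0,0],"hand":0.7},{"translation":[0,0,0],"angular":[0,0,0],"hand":0.7}]' >/dev/null
python3 - <<'E'
from h import *
import cv2
d(.6452,-.0682,.11)
a=manip.get_image("side")[220:320,320:420,::-1];
d(.6452,-.0682,.11)
b=manip.get_image("top")[180:250,310:380,::-1]
d(.6452,-.0682,.11)
f=lambda c:cv2.convertScaleAbs(cv2.resize(c,(400,400),interpolation=cv2.INTER_CUBIC),alpha=1.5)
cv2.imwrite("pics/s3.png",np.hstack([f(a),f(b)]))
E
```

```text
t 5.25 pos [ 0.6436 -0.0684  0.1036] shift mm [ 0.1  1.6 -6.4] yaw 3.4 tilt [-0.003  0.001 -1.   ] F [-0.8  0.4 -0.3] w 0.0379 g 30.3
t 5.3 pos [ 0.6445 -0.0685  0.1045] shift mm [ 0.3  0.7 -5.5] yaw 3.4 tilt [-0.001  0.    -1.   ] F [-0.2  0.3  0.4] w 0.0377 g 30.3
t 5.35 pos [ 0.6451 -0.0686  0.1051] shift mm [ 0.4  0.1 -4.9] yaw 3.4 tilt [ 0.  0. -1.] F [ 0.4 -0.2 -0.3] w 0.0376 g 30.3
```

View pics/s3.png

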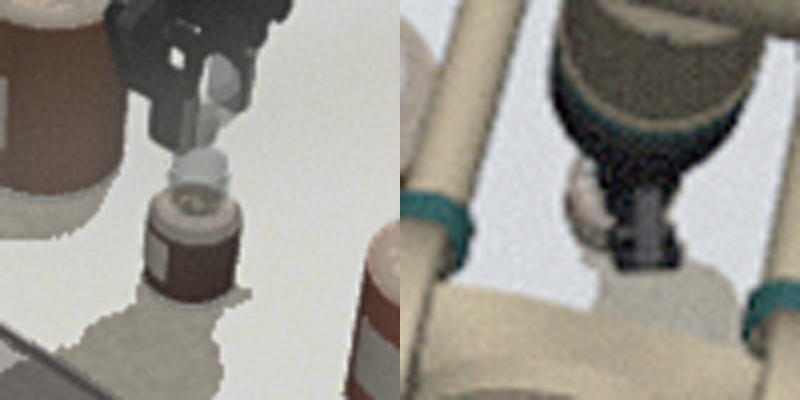

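```bash
python3 -m handwheel '[{"translation":[0,0,0.01],"angular":[0,0,0],"hand":0.7},{"translation":[0,0,0.006],"angular":[0,0,0],"hand":0.7},{"translation":[0,0,0.004],"angular":[0,0,0],"hand":0.7},{"translation":[0,0,0],"angular":[0,0,0],"hand":0.7},{"translation":[0,0,0],"angular":[0,0,0],"hand":0.7}]' >/dev/null
python3 -c "
from h import *
d(.6452,-.0682,.07)"
```

```text
t 5.7667 pos [ 0.6452 -0.0684  0.0841] shift mm [ 0.2  0.1 14.1] yaw 3.4 tilt [-0.001  0.    -1.   ] F [ 0.3  0.2 -0.2] w 0.0383 g 30.3
```

It's inside the neck with no contact, so I'll lower it home.

```bash
python3 -m handwheel '[{"translation":[0,0,0.005],"angular":[0,0,0],"hand":0.7},{"translation":[0,0,0.004],"angular":[0,0,0],"hand":0.7},{"translation":[0,0,0.002],"angular":[0,0,0],"hand":0.7},{"translation":[0,0,0.001],"angular":[0,0,0],"hand":0.7},{"translation":[0,0,0],"angular":[0,0,0],"hand":0.7},{"translation":[0,0,0],"angular":[0,0,0],"hand":0.7}]' >/dev/null
python3 -c "
from h import *
d(.6452,-.0682,.07)"
```

```text
t 6.2667 pos [ 0.6454 -0.0685  0.0726] shift mm [ 0.3 -0.2  2.6] yaw 3.4 tilt [-0.  0. -1.] F [ 0.1 -0.3 -1.3] w 0.0374 g 30.3
```

```bash
python3 -m handwheel '[{"translation":[0,0,0.001],"angular":[0,0,0],"hand":0.7},{"translation":[0,0,0.0005],"angular":[0,0,0],"hand":0.7},{"translation":[0,0,0.0005],"angular":[0,0,0],"hand":0.7},{"translation":[0,0,0],"angular":[0,0,0],"hand":0.7}]' |grep -E "force|pos"
python3 -m handwheel '[{"translation":[0,0,0.0005],"angular":[0,0,0],"hand":0.7},{"translation":[0,0,0.0005],"angular":[0,0,0],"hand":0.7},{"translation":[0,0,0],"angular":[0,0,0],"hand":0.7}]' |grep -E "force|pos"
```

```text
position: [0.6455, -0.0685, 0.0707]
contact_force: [0.4, -1.1, 0.5]
gripper_force: 30.3
position: [0.6455, -0.0686, 0.0702]
contact_force: [-0.5, -0.3, 2.5]
gripper_force: 30.5
```

```bash
python3 -m handwheel '[{"translation":[0,0,0.0007],"angular":[0,0,0],"hand":0.7},{"translation":[0,0,0],"angular":[0,0,0],"hand":0.7}]' |grep -E "force|pos"
```

```text
position: [0.6456, -0.0686, 0.0701]
contact_force: [-1.7, -0.5, 6.4]
gripper_force: 30.8
```

The stopper is home: z stopped at 0.0701 with 6 N. I'll release and go to the medium stopper.

```bash
python3 -m handwheel '[{"translation":[0,0,0],"angular":[0,0,0],"hand":0.5},{"translation":[0,0,0],"angular":[0,0,0],"hand":0.4},{"translation":[0,0,0],"angular":[0,0,0],"hand":0.25},{"translation":[0,0,0],"angular":[0,0,0],"hand":0.2},{"translation":[0,0,-0.015],"angular":[0,0,0],"hand":0.2},{"translation":[0,0,-0.03],"angular":[0,0,0],"hand":0.2},{"translation":[0,0,-0.03],"angular":[0,0,0],"hand":0.2},{"translation":[-0.016,-0.032,0],"angular":[0,0,0],"hand":0.2},{"translation":[-0.020,-0.035,0],"angular":[0,0,0],"hand":0.2},{"translation":[-0.020,-0.035,0],"angular":[0,0,0],"hand":0.2}]' |grep -E "force|wid"
python3 -m handwheel '[{"translation":[-0.020,-0.032,0.02],"angular":[0,0,0],"hand":0.2},{"translation":[-0.002,-0.024,0.03],"angular":[0,0,0],"hand":0.2},{"translation":[0,0,0.025],"angular":[0,0,0],"hand":0.2},{"translation":[0,0,0],"angular":[0,0,0],"hand":0.2},{"translation":[0,0,0],"angular":[0,0,0],"hand":0.2},{"translation":[0,0,0],"angular":[0,0,0],"hand":0.2}]' >/dev/null
python3 - <<'E'
from h import *
import cv2
d(.4923,-.156,.01)
cv2.imwrite("pics/s4.png",cv2.convertScaleAbs(cv2.resize(manip.get_image("side")[220:380,300:460,::-1],(560,560),interpolation=cv2.INTER_CUBIC),alpha=1.4))
d(.4923,-.156,.01)
E
```

```text
contact_force: [-0.7, -2.0, 0.2]
width: 0.0686
gripper_force: 0.0
t 8.35 pos [ 0.495  -0.1557  0.0706] shift mm [-0.1 -2.9 60.5] yaw 3.4 tilt [ 0.003 -0.001 -1.   ] F [0.3 0.4 0.5] w 0.0685 g 0.0
t 8.4 pos [ 0.4954 -0.1557  0.0709] shift mm [-0.  -3.3 60.9] yaw 3.4 tilt [ 0.004 -0.001 -1.   ] F [-0.5  0.   1. ] w 0.0683 g 0.0
```

View pics/s4.png

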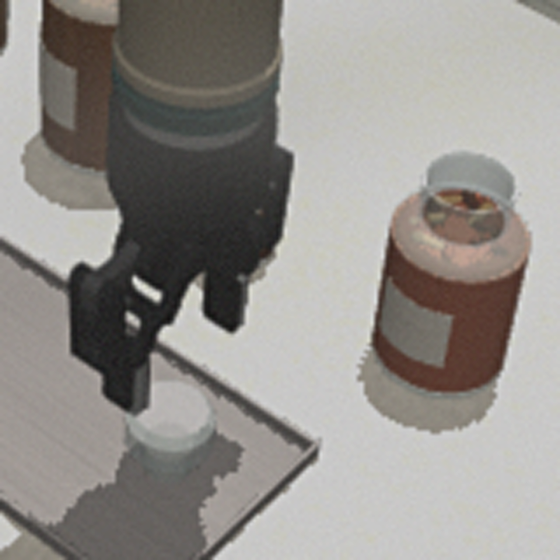

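The gripper is above the medium stopper, with fingers either side of it at (170,415). I'll lower and close.

```bash
python3 -m handwheel '[{"translation":[0,-0.0025,0.02],"angular":[0,0,0],"hand":0.2},{"translation":[0,0,0.025],"angular":[0,0,0],"hand":0.2},{"translation":[0,0,0.012],"angular":[0,0,0],"hand":0.2},{"translation":[0,0,0.003],"angular":[0,0,0],"hand":0.25},{"translation":[0,0,0],"angular":[0,0,0],"hand":0.3},{"translation":[0,0,0],"angular":[0,0,0],"hand":0.3},{"translation":[0,0,0],"angular":[0,0,0],"hand":0.3}]' >/dev/null
python3 -c "
from h import *
d(.4923,-.156,.01)"
python3 -m handwheel '[{"translation":[0,0,0],"angular":[0,0,0],"hand":0.36},{"translation":[0,0,0],"angular":[0,0,0],"hand":0.4},{"translation":[0,0,0],"angular":[0,0,0],"hand":0.44},{"translation":[0,0,0],"angular":[0,0,0],"hand":0.6},{"translation":[0,0,0],"angular":[0,0,0],"hand":0.6},{"translation":[0,0,0],"angular":[0,0,0],"hand":0.6}]' 30 >/dev/null
python3 -c "
from h import *
d(.4923,-.156,.01)"
```

```text
t 8.9833 pos [ 0.4921 -0.1557  0.0108] shift mm [-0.3  0.1  0.8] yaw 3.4 tilt [ 0.003 -0.001 -1.   ] F [-0.4 -0.9  0.2] w 0.0597 g 0.0
t 9.4833 pos [ 0.4911 -0.1555  0.0102] shift mm [-0.6  1.2  0.2] yaw 3.4 tilt [ 0.001 -0.    -1.   ] F [-0.2  0.6  6.2] w 0.0454 g 30.5
```

```bash
python3 -m handwheel '[{"translation":[0,0,-0.01],"angular":[0,0,0],"hand":0.6},{"translation":[0,0,-0.03],"angular":[0,0,0],"hand":0.6},{"translation":[0,0,-0.035],"angular":[0,0,0],"hand":0.6},{"translation":[0.015,0,-0.035],"angular":[0,0,0],"hand":0.6},{"translation":[0.034,0,-0.02],"angular":[0,0,0],"hand":0.6},{"translation":[0.037,0,0],"angular":[0,0,0],"hand":0.6},{"translation":[0.037,0,0],"angular":[0,0,0],"hand":0.6},{"translation":[0.037,0,0],"angular":[0,0,0],"hand":0.6},{"translation":[0.037,0,0],"angular":[0,0,0],"hand":0.6},{"translation":[0.037,0,0],"angular":[0,0,0],"hand":0.6}]' >/dev/null
python3 -m handwheel '[{"translation":[0.037,0,0],"angular":[0,0,0],"hand":0.6},{"translation":[0.037,0.01,0],"angular":[0,0,0],"hand":0.6},{"translation":[0.025,0.03,0],"angular":[0,0,0],"hand":0.6},{"translation":[0,0.037,0],"angular":[0,0,0],"hand":0.6},{"translation":[0,0.037,0],"angular":[0,0,0],"hand":0.6},{"translation":[0,0.037,0],"angular":[0,0,0],"hand":0.6},{"translation":[0,0.03,0],"angular":[0,0,0],"hand":0.6},{"translation":[0,0.01,0],"angular":[0,0,0],"hand":0.6},{"translation":[0,0,0],"angular":[0,0,0],"hand":0.6},{"translation":[0,0,0],"angular":[0,0,0],"hand":0.6}]' >/dev/null
python3 -c "
from h import *
d(.6618,.1882,.12)"
```

```text
t 11.15 pos [0.6603 0.1882 0.1388] shift mm [-0.1  1.5 18.8] yaw 3.4 tilt [-0.003 -0.    -1.   ] F [-0.8  0.4 -1. ] w 0.0454 g 31.1
```

```bash
python3 -m handwheel '[{"translation":[0,0.0005,0.01],"angular":[0,0,0],"hand":0.6},{"translation":[0,0,0.009],"angular":[0,0,0],"hand":0.6},{"translation":[0,0,0],"angular":[0,0,0],"hand":0.6},{"translation":[0,0,0],"angular":[0,0,0],"hand":0.6},{"translation":[0,0,0],"angular":[0,0,0],"hand":0.6}]' >/dev/null
python3 - <<'E'
from h import *
import cv2
d(.6618,.1882,.12)
cv2.imwrite("pics/s5.png",cv2.convertScaleAbs(cv2.resize(manip.get_image("side")[140:330,210:450,::-1],(760,600),interpolation=cv2.INTER_CUBIC),alpha=1.4))
d(.6618,.1882,.12)
E
```

```text
t 11.5667 pos [0.6613 0.1885 0.1205] shift mm [-0.3  0.4  0.5] yaw 3.4 tilt [-0.  0. -1.] F [-0.2 -0.6 -0.7] w 0.046 g 31.1
t 11.6167 pos [0.6618 0.1886 0.1208] shift mm [-0.4  0.   0.8] yaw 3.4 tilt [ 0.  0. -1.] F [-0.7 -0.6 -0.5] w 0.0458 g 31.1
```

View pics/s5.png

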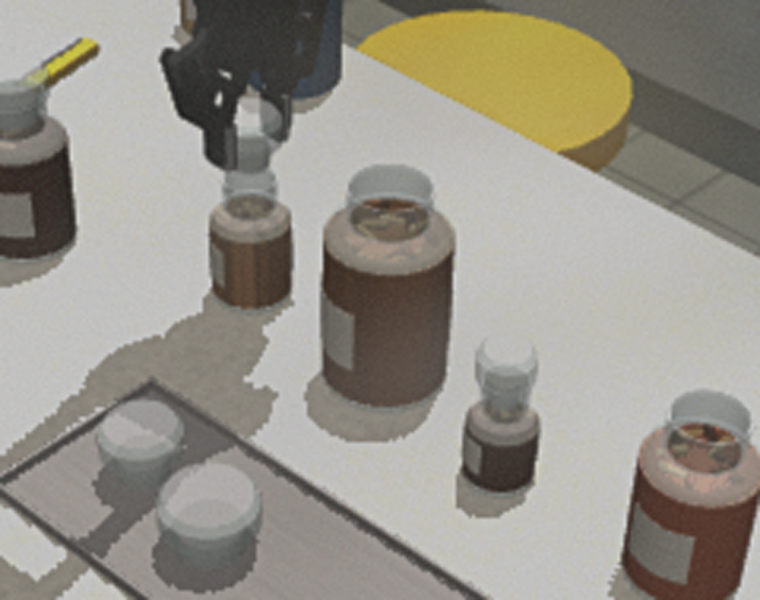

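The small jar is closed with its stopper upright at (506,357). The medium plug is above the medium lip at (249,185). I'll lower gently and watch the force.

```bash
python3 -m handwheel '[{"translation":[0,0,0.006],"angular":[0,0,0],"hand":0.6},{"translation":[0,0,0.006],"angular":[0,0,0],"hand":0.6},{"translation":[0,0,0.004],"angular":[0,0,0],"hand":0.6},{"translation":[0,0,0],"angular":[0,0,0],"hand":0.6},{"translation":[0,0,0],"angular":[0,0,0],"hand":0.6}]' >/dev/null
python3 -c "
from h import *
d(.6618,.1882,.09);print(C['side'][2][:,0])"
```

```text
t 12.0333 pos [0.6617 0.1884 0.1038] shift mm [-0.2  0.1 13.8] yaw 3.4 tilt [-0.001 -0.    -1.   ] F [-0.4  0.8 -2.2] w 0.0456 g 31.1
[ 0.71593399 -0.69808879  0.01051463]
```

```bash
python3 -m handwheel '[{"translation":[0,0,0.004],"angular":[0,0,0],"hand":0.6},{"translation":[0,0,0.004],"angular":[0,0,0],"hand":0.6},{"translation":[0,0,0.003],"angular":[0,0,0],"hand":0.6},{"translation":[0,0,0.001],"angular":[0,0,0],"hand":0.6},{"translation":[0,0,0],"angular":[0,0,0],"hand":0.6},{"translation":[0,0,0],"angular":[0,0,0],"hand":0.6}]' |grep -E "force|pos"
python3 -m handwheel '[{"translation":[0,0,0.0007],"angular":[0,0,0],"hand":0.6},{"translation":[0,0,0.0007],"angular":[0,0,0],"hand":0.6},{"translation":[0,0,0],"angular":[0,0,0],"hand":0.6},{"translation":[0,0,0],"angular":[0,0,0],"hand":0.6}]' |grep -E "force|pos"
```

```text
position: [0.662, 0.1885, 0.0924]
contact_force: [0.0, -0.4, 0.1]
gripper_force: 31.1
position: [0.6621, 0.1885, 0.0911]
contact_force: [-0.5, -0.9, -0.2]
gripper_force: 31.1
```

```bash
python3 -m handwheel '[{"translation":[0,0,0.0006],"angular":[0,0,0],"hand":0.6},{"translation":[0,0,0.0005],"angular":[0,0,0],"hand":0.6},{"translation":[0,0,0],"angular":[0,0,0],"hand":0.6}]' |grep -E "force|pos"
python3 -m handwheel '[{"translation":[0,0,0.0006],"angular":[0,0,0],"hand":0.6},{"translation":[0,0,0],"angular":[0,0,0],"hand":0.6},{"translation":[0,0,0],"angular":[0,0,0],"hand":0.6}]' |grep -E "force|pos"
```

```text
position: [0.6621, 0.1885, 0.0903]
contact_force: [0.2, 0.1, 1.2]
gripper_force: 31.3
position: [0.6621, 0.1885, 0.0902]
contact_force: [-1.3, 0.3, 5.0]
gripper_force: 31.7
```

Home. I'll release and go to the large stopper.

```bash
python3 -m handwheel '[{"translation":[0,0,0],"angular":[0,0,0],"hand":0.42},{"translation":[0,0,0],"angular":[0,0,0],"hand":0.32},{"translation":[0,0,0],"angular":[0,0,0],"hand":0.15},{"translation":[0,0,0],"angular":[0,0,0],"hand":0.1},{"translation":[0,0,-0.015],"angular":[0,0,0],"hand":0.1},{"translation":[0,0,-0.03],"angular":[0,0,0],"hand":0.1},{"translation":[0,-0.015,-0.02],"angular":[0,0,0],"hand":0.1},{"translation":[0,-0.034,0],"angular":[0,0,0],"hand":0.1},{"translation":[0,-0.036,0],"angular":[0,0,0],"hand":0.1},{"translation":[0,-0.036,0],"angular":[0,0,0],"hand":0.1}]' |grep -E "force|wid"
python3 -m handwheel '[{"translation":[-0.015,-0.036,0],"angular":[0,0,0],"hand":0.1},{"translation":[-0.03,-0.026,0.02],"angular":[0,0,0],"hand":0.1},{"translation":[-0.03,-0.012,0.03],"angular":[0,0,0],"hand":0.1},{"translation":[-0.016,0,0.03],"angular":[0,0,0],"hand":0.1},{"translation":[0,0,0.01],"angular":[0,0,0],"hand":0.1},{"translation":[0,0,0],"angular":[0,0,0],"hand":0.1},{"translation":[0,0,0],"angular":[0,0,0],"hand":0.1},{"translation":[0,0,0],"angular":[0,0,0],"hand":0.1}]' >/dev/null
python3 -c "
from h import *
d(.4745,.0864,.009)"
```

```text
contact_force: [0.0, -0.2, -0.2]
width: 0.0768
gripper_force: 0.0
t 14.8667 pos [0.4761 0.0901 0.0681] shift mm [-3.6 -1.9 59.1] yaw 3.4 tilt [ 0.002  0.    -1.   ] F [-0.1 -0.3 -0.3] w 0.0769 g 0.0
```

```bash
python3 -m handwheel '[{"translation":[-0.0035,-0.0015,0.02],"angular":[0,0,0],"hand":0.1},{"translation":[0,0,0.025],"angular":[0,0,0],"hand":0.1},{"translation":[0,0,0.011],"angular":[0,0,0],"hand":0.1},{"translation":[0,0,0.003],"angular":[0,0,0],"hand":0.15},{"translation":[0,0,0],"angular":[0,0,0],"hand":0.2},{"translation":[0,0,0],"angular":[0,0,0],"hand":0.2},{"translation":[0,0,0],"angular":[0,0,0],"hand":0.2}]' >/dev/null
python3 -c "
from h import *
d(.4745,.0864,.009)"
python3 -m handwheel '[{"translation":[0,0,0],"angular":[0,0,0],"hand":0.26},{"translation":[0,0,0],"angular":[0,0,0],"hand":0.3},{"translation":[0,0,0],"angular":[0,0,0],"hand":0.34},{"translation":[0,0,0],"angular":[0,0,0],"hand":0.5},{"translation":[0,0,0],"angular":[0,0,0],"hand":0.5},{"translation":[0,0,0],"angular":[0,0,0],"hand":0.5}]' 30 >/dev/null
python3 -c "
from h import *
d(.4745,.0864,.009)"
```

```text
t 15.45 pos [0.4749 0.0865 0.0095] shift mm [-0.  -0.4  0.5] yaw 3.4 tilt [ 0.003  0.    -1.   ] F [-0.2 -0.1 -1.2] w 0.0683 g 0.0
t 15.95 pos [0.4747 0.0862 0.0093] shift mm [ 0.2 -0.2  0.3] yaw 3.4 tilt [ 0.003  0.    -1.   ] F [-0.1  0.1  6.7] w 0.0552 g 30.8
```

```bash
python3 -m handwheel '[{"translation":[0,0,-0.01],"angular":[0,0,0],"hand":0.5},{"translation":[0,0,-0.03],"angular":[0,0,0],"hand":0.5},{"translation":[0,0,-0.037],"angular":[0,0,0],"hand":0.5},{"translation":[-0.015,0,-0.037],"angular":[0,0,0],"hand":0.5},{"translation":[-0.034,0,-0.037],"angular":[0,0,0],"hand":0.5},{"translation":[-0.037,0,0],"angular":[0,0,0],"hand":0.5},{"translation":[-0.037,0,0],"angular":[0,0,0],"hand":0.5},{"translation":[-0.037,0,0],"angular":[0,0,0],"hand":0.5},{"translation":[-0.037,0,0],"angular":[0,0,0],"hand":0.5},{"translation":[-0.037,0,0],"angular":[0,0,0],"hand":0.5}]' >/dev/null
python3 -m handwheel '[{"translation":[-0.037,0.01,0],"angular":[0,0,0],"hand":0.5},{"translation":[-0.027,0.03,0],"angular":[0,0,0],"hand":0.5},{"translation":[0,0.037,0],"angular":[0,0,0],"hand":0.5},{"translation":[0,0.037,0],"angular":[0,0,0],"hand":0.5},{"translation":[0,0.036,0],"angular":[0,0,0],"hand":0.5},{"translation":[0,0.02,0],"angular":[0,0,0],"hand":0.5},{"translation":[0,0,0],"angular":[0,0,0],"hand":0.5},{"translation":[0,0,0],"angular":[0,0,0],"hand":0.5},{"translation":[0,0,0],"angular":[0,0,0],"hand":0.5}]' >/dev/null
python3 -c "
from h import *
d(.6625,-.203,.143)"
```

```text
t 17.5333 pos [ 0.6593 -0.1952  0.1523] shift mm [-8.   2.8  9.2] yaw 3.4 tilt [-0.003  0.001 -1.   ] F [-0.1 -0.4 -1. ] w 0.0548 g 32.3
```

```bash
python3 -m handwheel '[{"translation":[-0.005,0.001,0],"angular":[0,0,0],"hand":0.5},{"translation":[-0.003,0,0],"angular":[0,0,0],"hand":0.5},{"translation":[0,0,0],"angular":[0,0,0],"hand":0.5},{"translation":[0,0,0],"angular":[0,0,0],"hand":0.5},{"translation":[0,0,0],"angular":[0,0,0],"hand":0.5}]' >/dev/null
python3 - <<'E'
from h import *
import cv2
d(.6625,-.203,.143)
cv2.imwrite("pics/s6.png",cv2.convertScaleAbs(cv2.resize(manip.get_image("side")[210:350,330:490,::-1],(640,560),interpolation=cv2.INTER_CUBIC),alpha=1.4))
d(.6625,-.203,.143)
E
```

```text
t 17.95 pos [ 0.6617 -0.2036  0.1532] shift mm [ 0.5  0.9 10.2] yaw 3.4 tilt [ 0.  0. -1.] F [ 0.  -0.4 -1.4] w 0.0548 g 32.3
t 18.0 pos [ 0.6618 -0.2035  0.1532] shift mm [ 0.4  0.8 10.2] yaw 3.4 tilt [ 0.  0. -1.] F [-0.6 -0.4 -1.9] w 0.0548 g 32.3
```

View pics/s6.png

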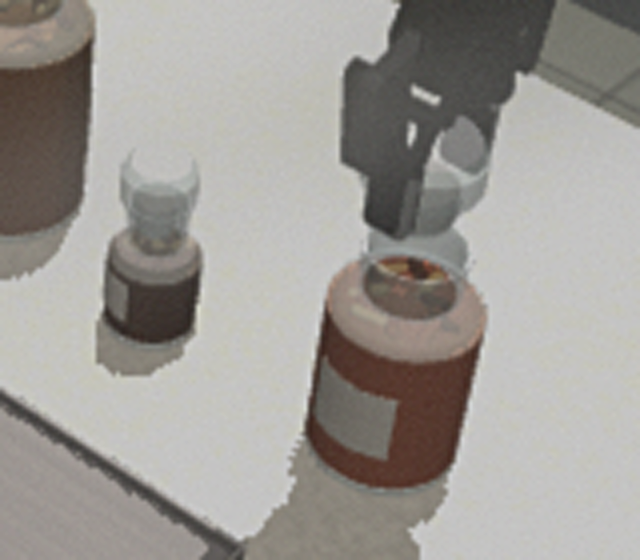

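The small stopper is seated level at (160,185). The large plug is centred over the lip at (417,250). I'll lower it.

```bash
python3 -m handwheel '[{"translation":[0,0.0007,0.008],"angular":[0,0,0],"hand":0.5},{"translation":[0,0,0.008],"angular":[0,0,0],"hand":0.5},{"translation":[0,0,0.005],"angular":[0,0,0],"hand":0.5},{"translation":[0,0,0.003],"angular":[0,0,0],"hand":0.5},{"translation":[0,0,0],"angular":[0,0,0],"hand":0.5},{"translation":[0,0,0],"angular":[0,0,0],"hand":0.5}]' >/dev/null
python3 -c "
from h import *
d(.6625,-.203,.1153)"
```

```text
t 18.5 pos [ 0.6626 -0.2034  0.1283] shift mm [ 0.4 -0.  13. ] yaw 3.4 tilt [-0.001  0.    -1.   ] F [ 0.3 -0.7 -0.7] w 0.0552 g 32.3
```

```bash
python3 -m handwheel '[{"translation":[0,0,0.005],"angular":[0,0,0],"hand":0.5},{"translation":[0,0,0.004],"angular":[0,0,0],"hand":0.5},{"translation":[0,0,0.002],"angular":[0,0,0],"hand":0.5},{"translation":[0,0,0.0005],"angular":[0,0,0],"hand":0.5},{"translation":[0,0,0],"angular":[0,0,0],"hand":0.5},{"translation":[0,0,0],"angular":[0,0,0],"hand":0.5}]' |grep -E "force|pos"
python3 -m handwheel '[{"translation":[0,0,0.0007],"angular":[0,0,0],"hand":0.5},{"translation":[0,0,0.0005],"angular":[0,0,0],"hand":0.5},{"translation":[0,0,0],"angular":[0,0,0],"hand":0.5},{"translation":[0,0,0],"angular":[0,0,0],"hand":0.5}]' |grep -E "force|pos"
```

```text
position: [0.6627, -0.2033, 0.1173]
contact_force: [-0.4, -0.7, -0.9]
gripper_force: 32.3
position: [0.6628, -0.2034, 0.1164]
contact_force: [0.7, -2.1, -0.1]
gripper_force: 32.3
```

```bash
python3 -m handwheel '[{"translation":[0,0,0.0006],"angular":[0,0,0],"hand":0.5},{"translation":[0,0,0.0005],"angular":[0,0,0],"hand":0.5},{"translation":[0,0,0],"angular":[0,0,0],"hand":0.5}]' |grep -E "force|pos"
python3 -m handwheel '[{"translation":[0,0,0.0006],"angular":[0,0,0],"hand":0.5},{"translation":[0,0,0],"angular":[0,0,0],"hand":0.5},{"translation":[0,0,0],"angular":[0,0,0],"hand":0.5}]' |grep -E "force|pos"
```

```text
position: [0.6631, -0.2038, 0.1157]
contact_force: [0.6, -1.3, 2.3]
gripper_force: 32.5
position: [0.6632, -0.204, 0.1156]
contact_force: [-0.7, -2.2, 5.5]
gripper_force: 32.7
```

Home. I'll release and go to the largest stopper.

```bash
python3 -m handwheel '[{"translation":[0,0,0],"angular":[0,0,0],"hand":0.32},{"translation":[0,0,0],"angular":[0,0,0],"hand":0.22},{"translation":[0,0,0],"angular":[0,0,0],"hand":0.05},{"translation":[0,0,0],"angular":[0,0,0],"hand":0},{"translation":[0,0,-0.015],"angular":[0,0,0],"hand":0},{"translation":[0,0,-0.03],"angular":[0,0,0],"hand":0},{"translation":[0,-0.015,-0.015],"angular":[0,0,0],"hand":0},{"translation":[0,-0.034,0],"angular":[0,0,0],"hand":0},{"translation":[0,-0.036,0],"angular":[0,0,0],"hand":0},{"translation":[0.01,-0.036,0],"angular":[0,0,0],"hand":0}]' |grep -E "force|wid"
python3 -m handwheel '[{"translation":[0.034,-0.036,0],"angular":[0,0,0],"hand":0},{"translation":[0.036,-0.022,0.015],"angular":[0,0,0],"hand":0},{"translation":[0.036,-0.006,0.015],"angular":[0,0,0],"hand":0},{"translation":[0.036,0,0.015],"angular":[0,0,0],"hand":0},{"translation":[0.036,0,0.015],"angular":[0,0,0],"hand":0},{"translation":[0.030,0,0.02],"angular":[0,0,0],"hand":0},{"translation":[0.005,0,0.02],"angular":[0,0,0],"hand":0},{"translation":[0,0,0],"angular":[0,0,0],"hand":0},{"translation":[0,0,0],"angular":[0,0,0],"hand":0},{"translation":[0,0,0],"angular":[0,0,0],"hand":0}]' >/dev/null
python3 - <<'E'
from h import *
import cv2
d(.464,.009,.007)
cv2.imwrite("pics/s7.png",cv2.convertScaleAbs(cv2.resize(manip.get_image("side")[140:350,200:480,::-1],(760,570),interpolation=cv2.INTER_CUBIC),alpha=1.4))
d(.464,.009,.007)
E
```

```text
contact_force: [0.3, -0.1, 0.5]
width: 0.0855
gripper_force: 0.0
t 21.5 pos [4.735e-01 2.000e-04 7.630e-02] shift mm [ 9.4 -9.1 69.3] yaw 3.4 tilt [ 0.001 -0.    -1.   ] F [ 0.1 -0.9  0.1] w 0.0851 g 0.0
t 21.55 pos [ 4.739e-01 -1.000e-04  7.660e-02] shift mm [ 9.7 -9.5 69.6] yaw 3.3 tilt [ 0.002 -0.001 -1.   ] F [ 0.5 -0.4  0.4] w 0.0855 g 0.0
```

View pics/s7.png

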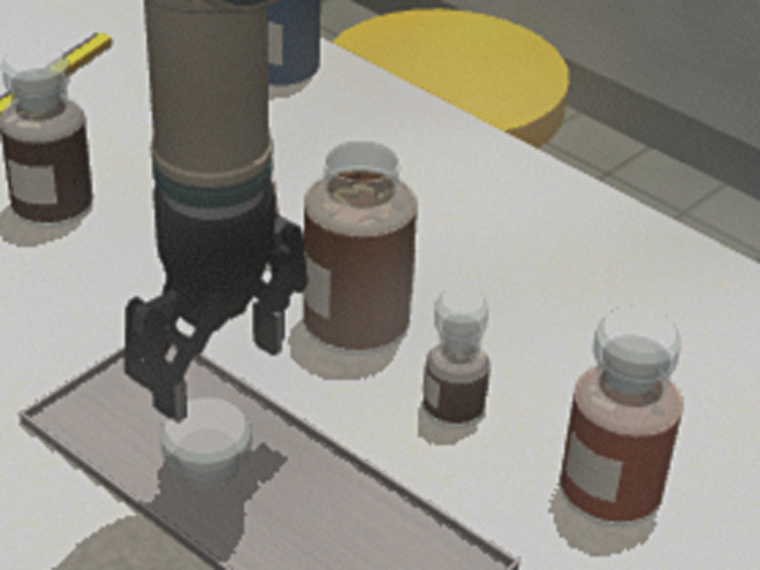

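The small and large jars are closed and level. The largest stopper is at (207,432), and I need about 9 mm of trim in x and y before descending.

```bash
python3 -m handwheel '[{"translation":[0.0095,-0.0085,0.01],"angular":[0,0,0],"hand":0},{"translation":[0,0,0.01],"angular":[0,0,0],"hand":0},{"translation":[0,0,0],"angular":[0,0,0],"hand":0},{"translation":[0,0,0],"angular":[0,0,0],"hand":0},{"translation":[0,0,0],"angular":[0,0,0],"hand":0}]' >/dev/null
python3 -c "
from h import *
d(.464,.009,.008)"
```

```text
t 21.9667 pos [0.4648 0.009  0.0566] shift mm [ 0.  -0.9 48.6] yaw 3.3 tilt [ 0.002 -0.    -1.   ] F [0.5 0.4 0.3] w 0.0854 g 0.0
```

```bash
python3 -m handwheel '[{"translation":[0,-0.0005,0.01],"angular":[0,0,0],"hand":0},{"translation":[0,0,0.02],"angular":[0,0,0],"hand":0},{"translation":[0,0,0.013],"angular":[0,0,0],"hand":0},{"translation":[0,0,0.0055],"angular":[0,0,0],"hand":0.03},{"translation":[0,0,0],"angular":[0,0,0],"hand":0.06},{"translation":[0,0,0],"angular":[0,0,0],"hand":0.1},{"translation":[0,0,0],"angular":[0,0,0],"hand":0.1}]' >/dev/null
python3 -c "
from h import *
d(.464,.009,.008)"
python3 -m handwheel '[{"translation":[0,0,0],"angular":[0,0,0],"hand":0.15},{"translation":[0,0,0],"angular":[0,0,0],"hand":0.2},{"translation":[0,0,0],"angular":[0,0,0],"hand":0.24},{"translation":[0,0,0],"angular":[0,0,0],"hand":0.4},{"translation":[0,0,0],"angular":[0,0,0],"hand":0.4},{"translation":[0,0,0],"angular":[0,0,0],"hand":0.4}]' 35 >/dev/null
python3 -c "
from h import *
d(.464,.009,.008)"
```

```text
t 22.55 pos [0.464  0.0096 0.0079] shift mm [-0.6 -0.1 -0.1] yaw 3.4 tilt [ 0.002 -0.    -1.   ] F [-0.3 -0.4  0.5] w 0.0771 g 0.0
t 23.05 pos [0.4644 0.0097 0.0083] shift mm [-0.7 -0.4  0.3] yaw 3.4 tilt [ 0.003 -0.    -1.   ] F [-0.8  0.6  7.4] w 0.0639 g 37.1
```

```bash
python3 -m handwheel '[{"translation":[0,0,-0.01],"angular":[0,0,0],"hand":0.4},{"translation":[0,0,-0.03],"angular":[0,0,0],"hand":0.4},{"translation":[0,0,-0.035],"angular":[0,0,0],"hand":0.4},{"translation":[0,0,-0.035],"angular":[0,0,0],"hand":0.4},{"translation":[0,0,-0.035],"angular":[0,0,0],"hand":0.4},{"translation":[0,0,-0.03],"angular":[0,0,0],"hand":0.4},{"translation":[0.003,0.015,-0.015],"angular":[0,0,0],"hand":0.4},{"translation":[0.01,0.03,0],"angular":[0,0,0],"hand":0.4},{"translation":[0.01,0.035,0],"angular":[0,0,0],"hand":0.4},{"translation":[0.01,0.035,0],"angular":[0,0,0],"hand":0.4}]' |grep -E "force|pos"
python3 -m handwheel '[{"translation":[0,0.035,0],"angular":[0,0,0],"hand":0.4},{"translation":[0,0.035,0],"angular":[0,0,0],"hand":0.4},{"translation":[0,0.017,0],"angular":[0,0,0],"hand":0.4},{"translation":[0,0,0],"angular":[0,0,0],"hand":0.4},{"translation":[0,0,0],"angular":[0,0,0],"hand":0.4},{"translation":[0,0,0],"angular":[0,0,0],"hand":0.4}]' >/dev/null
python3 -c "
from h import *
d(.6638,.0548,.1443)"
```

```text
position: [0.5763, 0.05, 0.1979]
contact_force: [1.7, -0.3, -1.2]
gripper_force: 39.4
t 24.3833 pos [0.661  0.0547 0.1964] shift mm [-0.1  2.9 52.1] yaw 3.4 tilt [-0.003  0.    -1.   ] F [-1.  -0.9 -0.8] w 0.0633 g 39.4
```

```bash
python3 -m handwheel '[{"translation":[0,0.0015,0.01],"angular":[0,0,0],"hand":0.4},{"translation":[0,0,0.01],"angular":[0,0,0],"hand":0.4},{"translation":[0,0,0],"angular":[0,0,0],"hand":0.4},{"translation":[0,0,0],"angular":[0,0,0],"hand":0.4},{"translation":[0,0,0],"angular":[0,0,0],"hand":0.4}]' >/dev/null
python3 - <<'E'
from h import *
import cv2
d(.6638,.0548,.1443)
cv2.imwrite("pics/s8.png",cv2.convertScaleAbs(cv2.resize(manip.get_image("side")[140:280,250:410,::-1],(640,560),interpolation=cv2.INTER_CUBIC),alpha=1.4))
d(.6638,.0548,.1443)
E
```

```text
t 24.8 pos [0.6637 0.0547 0.177 ] shift mm [ 0.   0.1 32.7] yaw 3.4 tilt [-0.  0. -1.] F [-0.1  0.  -0.5] w 0.0634 g 39.4
t 24.85 pos [0.6641 0.0548 0.1773] shift mm [ 0.  -0.3 33. ] yaw 3.4 tilt [ 0.  0. -1.] F [ 0.8 -0.3 -1.2] w 0.0635 g 39.4
```

View pics/s8.png

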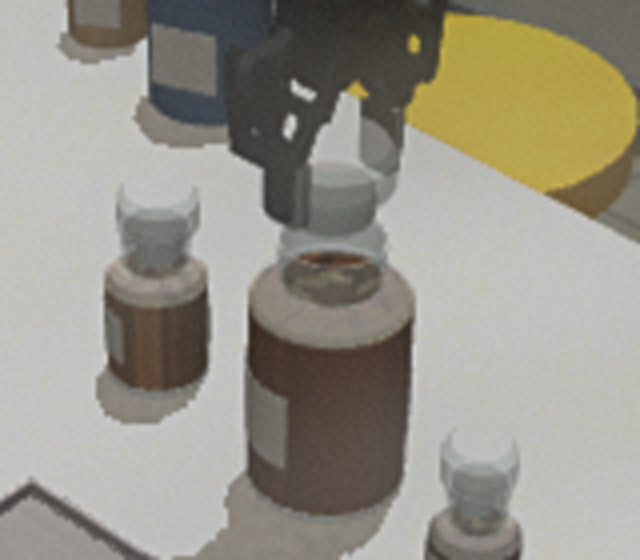

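The medium jar is closed and level. The largest plug is centred over the lip at (332,235), so I'll lower it.

```bash
python3 -m handwheel '[{"translation":[0,0,0.007],"angular":[0,0,0],"hand":0.4},{"translation":[0,0,0.006],"angular":[0,0,0],"hand":0.4},{"translation":[0,0,0.004],"angular":[0,0,0],"hand":0.4},{"translation":[0,0,0.002],"angular":[0,0,0],"hand":0.4},{"translation":[0,0,0],"angular":[0,0,0],"hand":0.4},{"translation":[0,0,0],"angular":[0,0,0],"hand":0.4}]' |grep -E "force|pos"
```

```text
position: [0.6641, 0.0548, 0.1578]
contact_force: [0.9, -0.1, -1.3]
gripper_force: 39.4
```

```bash
python3 -m handwheel '[{"translation":[0,0,0.005],"angular":[0,0,0],"hand":0.4},{"translation":[0,0,0.004],"angular":[0,0,0],"hand":0.4},{"translation":[0,0,0.002],"angular":[0,0,0],"hand":0.4},{"translation":[0,0,0.001],"angular":[0,0,0],"hand":0.4},{"translation":[0,0,0],"angular":[0,0,0],"hand":0.4},{"translation":[0,0,0],"angular":[0,0,0],"hand":0.4}]' |grep -E "force|pos"
python3 -m handwheel '[{"translation":[0,0,0.0006],"angular":[0,0,0],"hand":0.4},{"translation":[0,0,0.0005],"angular":[0,0,0],"hand":0.4},{"translation":[0,0,0],"angular":[0,0,0],"hand":0.4},{"translation":[0,0,0],"angular":[0,0,0],"hand":0.4}]' |grep -E "force|pos"
```

```text
position: [0.6642, 0.0548, 0.146]
contact_force: [-0.8, 0.3, -0.8]
gripper_force: 39.4
position: [0.6642, 0.0548, 0.145]
contact_force: [-0.3, 0.0, -1.2]
gripper_force: 39.4
```

```bash
python3 -m handwheel '[{"translation":[0,0,0.0006],"angular":[0,0,0],"hand":0.4},{"translation":[0,0,0.0004],"angular":[0,0,0],"hand":0.4},{"translation":[0,0,0],"angular":[0,0,0],"hand":0.4}]' |grep -E "force|pos"
python3 -m handwheel '[{"translation":[0,0,0.0006],"angular":[0,0,0],"hand":0.4},{"translation":[0,0,0],"angular":[0,0,0],"hand":0.4},{"translation":[0,0,0],"angular":[0,0,0],"hand":0.4}]' |grep -E "force|pos"
```

```text
position: [0.6643, 0.0548, 0.1444]
contact_force: [-0.4, 1.5, 0.2]
gripper_force: 39.6
position: [0.6644, 0.0548, 0.1443]
contact_force: [-1.5, -1.2, 6.2]
gripper_force: 39.9
```

Home. I'll release, lift clear and do a final look.

```bash
python3 -m handwheel '[{"translation":[0,0,0],"angular":[0,0,0],"hand":0.22},{"translation":[0,0,0],"angular":[0,0,0],"hand":0.12},{"translation":[0,0,0],"angular":[0,0,0],"hand":0},{"translation":[0,0,0],"angular":[0,0,0],"hand":0},{"translation":[0,0,-0.01],"angular":[0,0,0],"hand":0},{"translation":[0,0,-0.03],"angular":[0,0,0],"hand":0},{"translation":[0,0,-0.03],"angular":[0,0,0],"hand":0},{"translation":[0,-0.03,0],"angular":[0,0,0],"hand":0},{"translation":[0,-0.036,0],"angular":[0,0,0],"hand":0},{"translation":[0,-0.036,0],"angular":[0,0,0],"hand":0}]' |grep -E "force|pos|wid"
python3 -m handwheel '[{"translation":[0,-0.036,0],"angular":[0,0,0],"hand":0},{"translation":[0.02,-0.036,0],"angular":[0,0,0],"hand":0},{"translation":[0.03,-0.036,0],"angular":[0,0,0],"hand":0},{"translation":[0.03,-0.03,0],"angular":[0,0,0],"hand":0},{"translation":[0.03,-0.02,0],"angular":[0,0,0],"hand":0},{"translation":[0.02,0,0],"angular":[0,0,0],"hand":0},{"translation":[0,0,0],"angular":[0,0,0],"hand":0},{"translation":[0,0,0],"angular":[0,0,0],"hand":0}]' |grep -E "force|pos"
python3 - <<'E'
from h import *
import cv2
cv2.imwrite("pics/s9.png",cv2.convertScaleAbs(cv2.resize(manip.get_image("side")[130:340,190:470,::-1],(760,570),interpolation=cv2.INTER_CUBIC),alpha=1.4))
E
```

```text
position: [0.5621, 0.0486, 0.2144]
contact_force: [-0.9, -0.2, 0.1]
width: 0.0853
gripper_force: 0.0
position: [0.4018, 0.1663, 0.2143]
contact_force: [-0.1, -0.4, -0.3]
gripper_force: 0.0
```

View pics/s9.png

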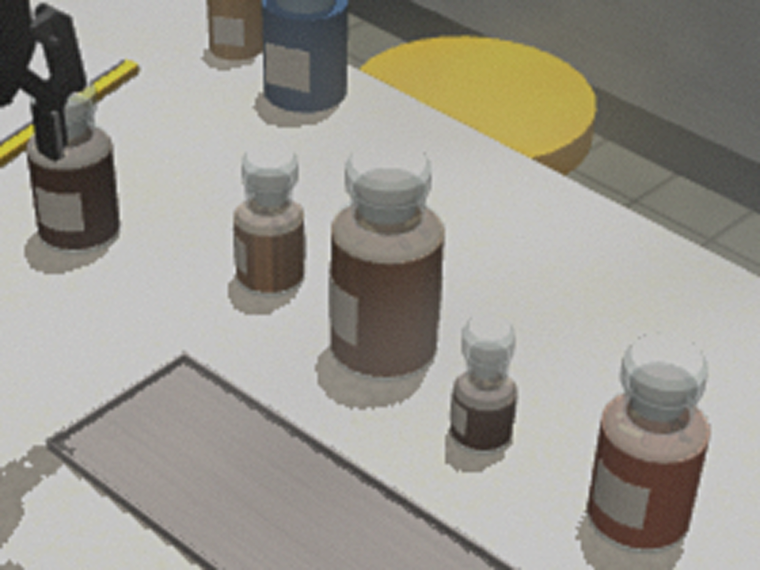

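The final view shows all four jars closed and level at (270,180), (388,190), (488,350) and (663,385). The tray is empty and the gripper is clear of everything, so I'll hand it in.

```bash
python3 -c "
from rig import manip
print(manip.sign_off())"
```

```text
the job is handed in; nothing more can be done
None
```

All four jars are closed with their matching stoppers, placed smallest to largest; each was lowered until it stopped on the lip and looks level in the last picture, and the job is handed in (no verdict was shown).

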